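Load the label printer and click its cover shut

TASK

Load the label printer: pick up the label cassette, lay it flat and fully down in the printer's bay with its nose in the notch at the front, and then press the sprung cover down until it clicks and stays shut by itself. Leave the mug, mouse, note block and jar where they are.

Things in the scene. Friction and masses are not known exactly. Their poses are not given: they have to be found in the camera images.
- cassette_center (a point): Centre (half-way up) of the loose black label cassette: 72 mm long (x), 50 wide (y; grip it across this), 28 thick (z), some 90 g, paper sticker with a blue stripe on top. A nose 14 mm wide and 22 tall juts 8 mm from its front (-x) end, centred 15 mm to its +y side. At the start it lies flat on the desk, sticker up, centre 14 mm above the desk.
- label_printer: White desktop label printer, 150 mm long (its x), 124 wide, fixed to the desk; origin under its centre. x points to its rear (hinge side), y to its left, z up. Its top is a flat deck 46 mm above the desk, with the cassette bay sunk in it and a half-raised hood-shaped cover above.
- bay (a point): Centre of the bay's floor, 36 mm above the desk; axes as the printer's. The bay is 10 mm deep, from x -38.5 to +38.5 mm and y -28 to +28 mm. A notch in its front rim (y +5 to +25 mm, out to x -52) takes the cassette's nose. A seated cassette has its axes along these, its centre 14 mm above this point; its upper 18 mm stand above the deck.
- cover (a joint): Cover angle (rad): 0 shut, 0.95 its stop; about 0.9 at the start, where it overhangs the bay, so that fingers pointing straight down would strike it but a tool leaning back 25 to 45 degrees towards the printer's front passes under. A spring raises it again if let go before it clicks. In the last 0.07 rad two detents at its front corners take 10 to 15 N at the front edge; they then hold it at 0.
- cover_hinge (a point): Mid-point of the cover's hinge axis, at the printer's rear, 46 mm above the desk and 58 mm behind the bay's centre; axes as the printer's, the hinge axis is y. The cover is a hood 116 mm wide, 24 deep, reaching 118 mm forward of the hinge; shut, its flat top (with a clear window) is 70 mm above the desk and its skirts meet the deck. A cassette not fully down blocks it.
- cover_front (a point): Middle of the ridged thumb area on the cover's outer (top) face, 104 mm from the hinge and 14 mm from the cover's front edge; moves with the cover. Its x points to the hinge, z is the outward normal of the face. Press here.
- mug: Blue-grey mug, 92 x 127 x 95 mm high, origin at the centre of its underside; bystander.
- mouse: Black computer mouse, 104 x 66 x 37 mm, origin under its centre; bystander.
- note_block: Yellow block of sticky notes, 77 x 77 x 24 mm, origin under its centre; bystander.
- parts_jar: White jar with a black screw lid, 52 mm wide, 70 mm high, origin under its centre; bystander.

How it is judged:
By the outcome, as a careful person would: the job done as asked, in the order asked, and still so for the second after the job is handed in, with the robot touching nothing.
It also fails if it takes over 48 s, if anything falls off the work surface, if the arm or the gripper's body presses on something with over 40 N, if the wrist force passes 120 N, or if a joint passes its speed limit or range.

ROBOT

A 6-joint arm with a two-finger parallel gripper is mounted at the origin on a cart in front of the work surface, level with it; the furniture and walls round the work are solid. World frame = base frame: x ahead of the robot, y to its left, z up, the work surface at z = 0. Lengths are in m, angles in rad, forces in N, time in s.
With the tool pointing down it reaches from about 0.25 to 0.775 m from the base axis. Payload 4 kg.
Tool frame: the origin (TCP) lies on the centre line of the jaws, within the pads' length; the fingertips stand 17 mm ahead of it and the grasp point (between the pads) lies 2 mm behind it; z points along the fingers, y is the line along which they close (so a half turn about z gives the same grasp; the last joint's range is limited). The gripper opens to 94 mm and grips with 3 to 60 N. Pads are 16 mm wide; open, the fingers measure 119 mm over their backs; the gripper's body (75 mm by 177 mm) begins 78 mm behind the grasp point.
Start: joints at [-0.103, 0.087, 1.371, -0, 1.684, -0.103], TCP at [0.55, -0, 0.223] pointing down, gripper open.
Joint ranges: [-3.1, 3.1], [-0.76, 2.03], [0.27, 2.55], [-1.08, 4.22], [0.17, 2.65], [-2.57, 2.57]. Speed limits (rad/s): [2.79, 2.79, 3.14, 3.14, 3.14, 3.14].

INTERFACE

Orientations are given as [roll, pitch, yaw] about the fixed x, y, z axes, in that order (R = Rz(yaw) Ry(pitch) Rx(roll)).
In Python, from bench import robot gives the robot as it stands.
- The arm moves only by the tool servo_tool, never from a script. Its argument "plan" is a list of rows, each a list of 7 numbers: the shift along the tool's x, y, z normalised to -1 to 1, where 1 is 0.1 m, then the turn, a rotation vector about the tool's x, y, z normalised to -1 to 1, where 1 is pi/2 rad, then the finger opening in mm, from 0 to 94. In form: [[x, y, z, ax, ay, az, gripper], ...]. A call has 1 to 12 rows; each row is the pose to reach, as a shift and turn from the pose commanded when the call began, along the tool's axes at that moment; what a row does not reach only later rows make up. A row lasts 1/12 s, in which the tool goes at most 41.7 mm and 7.16 degrees, less where a joint would pass 70% of its speed; a pose out of reach is approached as far as the arm can. A call with a number of a shift or a turn outside -1 to 1 is refused whole. A call with a gripper value outside its range is refused whole. The fingers move at their own pace and stop on an object; the grip force is fixed at half the most. Time passes only in rows, so rows that repeat a pose let the fingers close. It gives the time, the measured TCP pose, the force, the opening and the grip force at its end, in the units of the state.
- robot.get_obs(): the state, without advancing time (a new reading comes with each control period).
- robot.snapshot(name): name is "scene" or "side" or "wrist"; returns the picture (384x512x3 uint8, red, green, blue); there is no depth.
- robot.camera_params(name): a dict with "camera_matrix" (3x3 intrinsics, pixels), "rvec" (rotation vector, rad) and "tvec" (3), from world to camera coordinates, as OpenCV has them; the wrist camera has in their place "tool_from_camera" (4x4, takes a point from camera to tool coordinates, whose origin is the TCP and whose axes are the flange's). Camera axes: x right, y down, z forward; pixel columns grow to the right and rows downward; lengths in m; the calibration is good to about 2 mm. A picture is of the moment at which its call begins: read the wrist's pose just before it. camera_params takes no time and is no camera call.
- robot.close_job(): hands the job in; it is judged then, once.
Trained networks look in the newest picture that a camera, given by its name, has taken for a name from the list of things; names that differ only in an ending like _2 or _b are one class to them, and where a whole thing is asked for, a point or a joint stands for the part that bears it (a point fixed in the world has none). Each returns a list of dicts, best first, with "conf" (0 to 1); they miss things now and then, are a little off and sometimes report something else, mostly with a low value. They report only what shows in the picture. A call takes as long as a camera call.
- robot.find_in(thing, camera): "extent" ([centre column, centre row, width, height] in pixels, round what is visible of it).
The state is a dict: "time": time; "joint_positions": joint angles; "qvel": joint speeds; "joint_torque": joint torques, N m; "tool_pos": TCP position; "ee_rot": TCP orientation; "wrist_force": force on the tool from outside, world axes, zero at the start; "wrist_torque": the same for the moment, N m; "width": finger opening in m; "finger_force": force on a finger pad.
Only numpy, scipy, OpenCV 4.12 (cv2) and the standard library are available. Lean on these libraries where they do the work, as an engineer would, in place of code of your own. Each camera call takes 0.05 s, during which the arm holds its last target. There are 200 camera calls.

## Working session

There is one attempt and no reset: what is moved stays moved. The work goes in short steps, Python scripts to look and compute and a tool call to move; the robot and the scene stay as the last step left them, time stands still between calls to the robot, and variables do not carry over. Pictures are saved under pics/ and viewed, at most 13 in all, crops included, and the job is handed in when it is done.

Besides the shell and the picture viewer there is one more tool, called after "Emit:" by a JSON object that holds its "method" and its "body", one argument or row to a line. servo_tool: Moves the arm, as the interface text tells. Scaled input: -1 to 1 covers 0.1 m each way for a shift and pi/2 rad each way for a turn. Its arguments: {"type":"object","properties":{"plan":{"type":"array","items":{"type":"array","items":{"type":"number"}}}},"required":["plan"]}

```bash
mkdir -p pics; ls
cat > h.py <<'E'
import numpy as np, cv2
from scipy.spatial.transform import Rotation as R
from bench import robot
def save(cam,n):
    im=robot.snapshot(cam); cv2.imwrite(f'pics/{n}.png',im[:,:,::-1]); return im
def cam(name,obs=None):
    p=robot.camera_params(name); K=np.array(p['camera_matrix'],float)
    if name=='wrist':
        o=obs or robot.get_obs(); T=np.eye(4); T[:3,:3]=R.from_euler('xyz',o['ee_rot']).as_matrix(); T[:3,3]=o['tool_pos']
        W=np.linalg.inv(T@np.array(p['tool_from_camera'])); return K,W[:3,:3],W[:3,3]
    return K,cv2.Rodrigues(np.array(p['rvec'],float))[0],np.array(p['tvec'],float).ravel()
def ray(c,u,v,z):
    K,Rm,t=c; o=-Rm.T@t; d=Rm.T@np.linalg.inv(K)@[u,v,1]; return o+d*(z-o[2])/d[2]
def proj(c,P):
    K,Rm,t=c; q=(np.atleast_2d(P)@Rm.T+t)@K.T; return q[:,:2]/q[:,2:]
E
python3 - <<'E'
from h import *
o=robot.get_obs(); print(o['tool_pos'],o['ee_rot'],o['time'])
ims=[save(c,c+'0') for c in('scene','side','wrist')]
cv2.imwrite('pics/all0.png',cv2.resize(np.hstack(ims[:2])[:,:,::-1],(800,300)))
for c in('scene','side','wrist'):
  for t in('cassette_center','label_printer','cover'):
    r=robot.find_in(t,c)[:2]; print(c,t,[(np.round(x['extent']),round(x['conf'],2)) for x in r])
E
```

```text
pics
[5.49501600e-01 4.26173202e-05 2.21321893e-01] [-3.13943748e+00 -1.90513098e-04  1.57075204e+00] 0.0
scene cassette_center [(array([197., 242.,  29.,  23.]), 0.89)]
scene label_printer [(array([272., 198.,  58.,  61.]), 0.96), (array([160., 245.,  35.,  24.]), 0.24)]
scene cover [(array([277., 182.,  43.,  34.]), 0.91)]
side cassette_center [(array([203., 157.,  26.,  24.]), 0.93)]
side label_printer [(array([270., 212.,  72.,  72.]), 0.59)]
side cover [(array([277., 208.,  57.,  66.]), 0.72), (array([270., 211.,  69.,  70.]), 0.56)]
wrist cassette_center [(array([247.,  54.,  48.,  80.]), 0.78)]
wrist label_printer [(array([218., 274., 116., 124.]), 0.58)]
wrist cover [(array([218., 322., 117.,  31.]), 0.85), (array([316.,  14.,  81.,  27.]), 0.5)]
```

Run:
```python
import cv2,numpy as np
a=cv2.imread('pics/scene0.png')[130:300,120:360];b=cv2.imread('pics/wrist0.png')
cv2.imwrite('pics/v1.png',np.vstack([cv2.resize(a,(720,510))]))
```

```text
(no output)
```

View pics/v1.png

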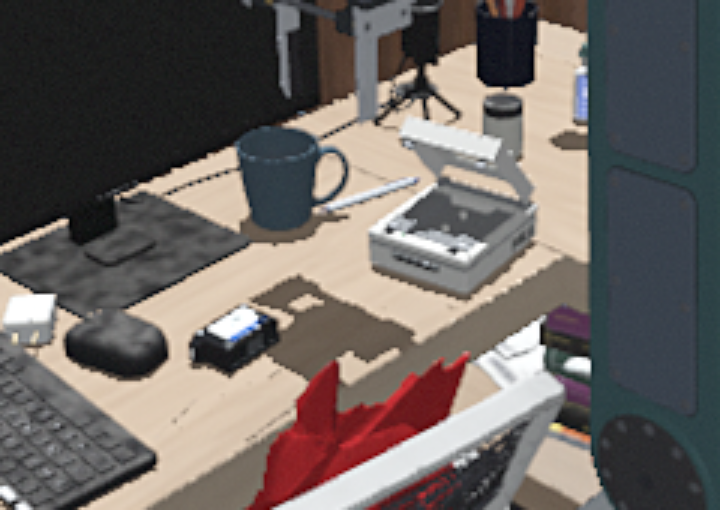

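View pics/wrist0.png

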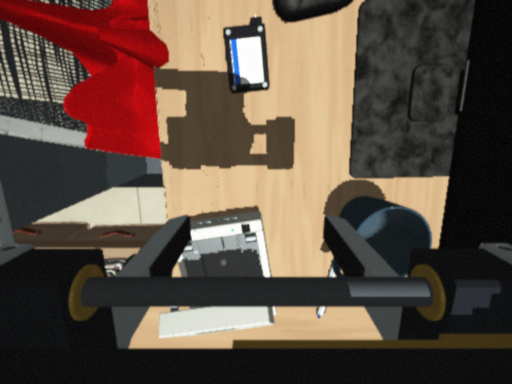

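Run:
```python
import cv2,numpy as np
a=cv2.imread('pics/wrist0.png')
A=cv2.resize(a[5:105,215:285],None,fx=5,fy=5,interpolation=2);B=cv2.resize(a[200:300,175:285],None,fx=4,fy=5,interpolation=2)
cv2.imwrite('pics/v2.png',np.hstack([A,B]))
```

```text
(no output)
```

View pics/v2.png

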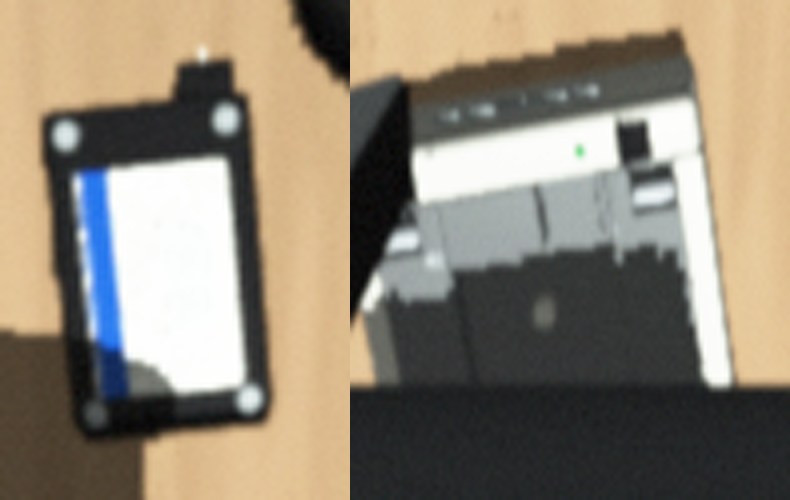

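Run:
```python
from h import *
c=cam('wrist'); print('campos',-c[1].T@c[2], c[0][0,0])
A=lambda x,y:(x/5+215,y/5+5)
d=np.array([ray(c,*A(*p),.028) for p in[(66,135),(226,118),(250,400),(95,412)]])
print(d.round(4),'cen',d.mean(0)); ax=(d[2]+d[3]-d[0]-d[1]); print('cass x yaw',np.degrees(np.arctan2(ax[1],ax[0])))
ay=d[1]-d[0]+d[2]-d[3]; print('y yaw',np.degrees(np.arctan2(ay[1],ay[0])))
d=np.array([ray(c,*A(*p),.028) for p in[(45,112),(245,95),(268,420),(82,435)]]);print('corner cen',d.mean(0),np.linalg.norm(np.diff(d,axis=0),axis=1))
B=lambda x,y:((x-350)/4+175,y/5+200)
p=np.array([ray(c,*B(*q),.046) for q in[(692,97),(415,143),(735,385),(633,140)]]);print(p.round(4))
e=p[2]-p[0];f=p[0]-p[1];print('pr x yaw',np.degrees(np.arctan2(e[1],e[0])),'y yaw',np.degrees(np.arctan2(f[1],f[0])))
for n in('scene','side'):
  k=cam(n); print(n,-k[1].T@k[2])
cs=cam('scene'); cd=cam('side')
def pr(yaw):
  return np.array([[np.cos(yaw),-np.sin(yaw)],[np.sin(yaw),np.cos(yaw)]])
for y in(-80,-82,-84):
  M=pr(np.radians(y)); print(y,'centre from corner',p[0,:2]-M@[-.075,.062],'from notch',p[3,:2]-M@[-.045,.015])
```

```text
campos [0.54922183 0.06983724 0.38425206] 270.09449758759706
[[0.5154 0.1758 0.028 ]
 [0.5533 0.1794 0.028 ]
 [0.5595 0.117  0.028 ]
 [0.5211 0.1142 0.028 ]] cen [0.53731594 0.14662045 0.028     ]
cass x yaw -84.56185515954407
y yaw 4.809827231830273
corner cen [0.53751158 0.14654043 0.028     ] [0.04729003 0.07219989 0.0463798 ]
[[ 0.5543 -0.0523  0.046 ]
 [ 0.4618 -0.0654  0.046 ]
 [ 0.5697 -0.1377  0.046 ]
 [ 0.5347 -0.0645  0.046 ]]
pr x yaw -79.77166918029516 y yaw 8.03889330873153
scene [-0.40264734  0.89588855  0.78174335]
side [ 0.13649441 -0.41420431  0.92064753]
-80 centre from corner [ 0.50629764 -0.13696291] from notch [ 0.52772038 -0.11142129]
-82 centre from corner [ 0.50337347 -0.13523497] from notch [ 0.5260871  -0.11114988]
-84 centre from corner [ 0.50051139 -0.13340604] from notch [ 0.52446429 -0.11082163]
```

Emit:
{"method": "servo_tool", "body": {
  "plan": [
    [-0.5, -0.3, 0.2, 0, -0.444, 0, 94],
    [-0.5, -0.3, 0.2, 0, -0.444, 0, 94],
    [-0.5, -0.3, 0.2, 0, -0.444, 0, 94],
    [-0.5, -0.3, 0.2, 0, -0.444, 0, 94],
    [-0.5, -0.3, 0.2, 0, -0.444, 0, 94],
    [-0.5, -0.3, 0.2, 0, -0.444, 0, 94],
    [-0.5, -0.3, 0.2, 0, -0.444, 0, 94],
    [-0.5, -0.3, 0.2, 0, -0.444, 0, 94]
  ]
}}

```text
time: 1.27
tool_pos: [0.5199, -0.0491, 0.2016]
ee_rot: [-3.139, 0.696, 1.574]
wrist_force: [-0.0, -1.1, 0.4]
width: 0.0943
finger_force: 0.0
```

Run:
```python
from h import *
o=robot.get_obs(); print(o['tool_pos'],o['ee_rot'],o['time'],o['joint_positions'])
a=save('wrist','w1')[:,:,::-1]
cv2.imwrite('pics/v3.png',cv2.resize(a[60:330,100:420],None,fx=2.2,fy=2.2,interpolation=2))
```

```text
[ 0.51989074 -0.049096    0.20158104] [-3.1389602   0.69622195  1.57441572] 1.2667 [ 0.20309607  0.11738923  1.53467654 -0.6809028   1.63779383  0.2055016 ]
```

View pics/v3.png

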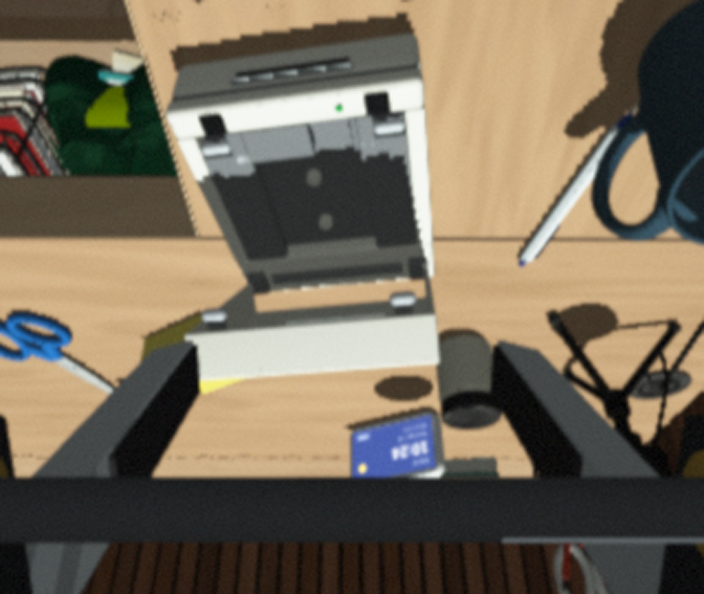

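```bash
cat > fit.py <<'E'
from h import *
from scipy.optimize import least_squares
def M(y): return np.array([[np.cos(y),-np.sin(y)],[np.sin(y),np.cos(y)]])
def toW(p,L):
    L=np.atleast_2d(np.array(L,float)); return np.c_[L[:,:2]@M(p[2]).T+p[:2],L[:,2]]
E
python3 - <<'E'
from fit import *
c=cam('wrist')
px=np.array([(170,110),(421,82)])/2.2+[100,60]
w=np.array([ray(c,*q,.046) for q in px]); print(w, np.linalg.norm(w[1]-w[0]))
d=w[1]-w[0]; yaw=np.arctan2(d[1],d[0])-np.pi/2
ctr=w.mean(0)[:2]-M(yaw)@[-.075,0]; p=[*ctr,yaw]; print(p,np.degrees(yaw))
a=cv2.imread('pics/w1.png'); S=4;x0,y0=160,75
b=cv2.resize(a[y0:y0+140,x0:x0+160],None,fx=S,fy=S,interpolation=2)
def dr(L,col):
    q=((proj(c,toW(p,L))-[x0,y0]+.5)*S).astype(int); cv2.polylines(b,[q],False,col,1)
k=.001
dr(np.array([(-75,-62,46),(-75,62,46),(75,62,46),(75,-62,46),(-75,-62,46)])*k,(0,0,255))
dr(np.array([(-75,-62,0),(-75,62,0)])*k,(0,0,255))
for z in(46,36): dr(np.array([(-38.5,-28,z),(-38.5,28,z),(38.5,28,z),(38.5,-28,z),(-38.5,-28,z)])*k,(0,255,0) if z==46 else (255,255,0))
dr(np.array([(-38.5,5,46),(-52,5,46),(-52,25,46),(-38.5,25,46)])*k,(0,255,255))
cv2.imwrite('pics/v4.png',b)
E
```

```text
[[ 0.43660267 -0.07017559  0.046     ]
 [ 0.55421014 -0.05479286  0.046     ]] 0.11860921153840791
[np.float64(0.5051333411351182), np.float64(-0.13685079752150142), np.float64(-1.440737445699357)] -82.54817502503177
```

View pics/v4.png

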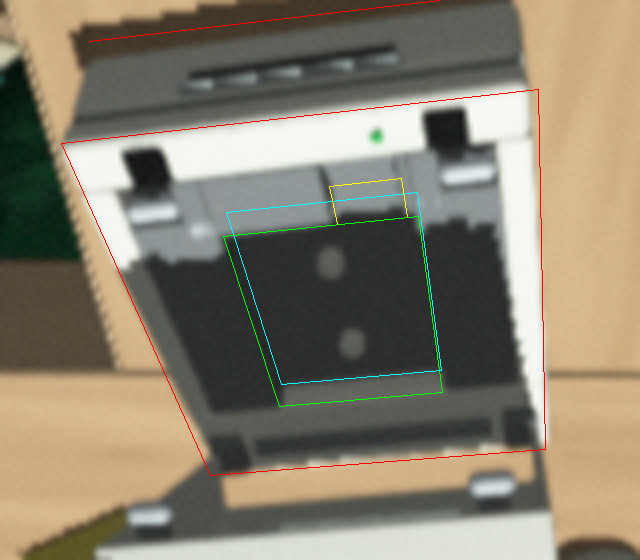

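Run:
```python
from fit import *
a=cv2.imread('pics/w1.png',0); S=7;x0,y0=205,105
a=cv2.resize(a[y0:y0+80,x0:x0+75],None,fx=S,fy=S,interpolation=2).astype(float)
b=np.where(a<70,(a-20)*5,100+(a-70)*1.0)
b=cv2.cvtColor(np.clip(b,0,255).astype(np.uint8),cv2.COLOR_GRAY2BGR)
c=cam('wrist');p=[.50513,-.13685,-1.44074];k=.001
def dr(L,col):
    q=((proj(c,toW(p,np.array(L)*k))-[x0,y0]+.5)*S).astype(int); cv2.polylines(b,[q],False,col,1)
for z,col in((46,(0,255,0)),(36,(255,255,0))):
    dr([(-38.5,-28,z),(-38.5,28,z),(38.5,28,z),(38.5,-28,z),(-38.5,-28,z)],col); dr([(-38.5,5,z),(-52,5,z),(-52,25,z),(-38.5,25,z)],col)
cv2.imwrite('pics/v5.png',b)
```

```text
(no output)
```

View pics/v5.png

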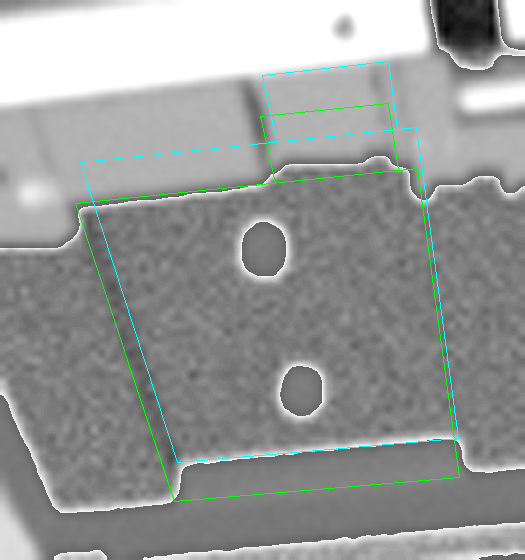

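Run:
```python
from fit import *
c=cam('wrist');k=.001
P=np.array([(177,500),(463,471),(181,465),(457,438),(248,80),(376,66),(78,205),(412,172)])/7+[205,105]-.5
L=np.array([(38.5,-28,46),(38.5,28,46),(38.5,-28,36),(38.5,28,36),(-52,5,36),(-52,25,36),(-38.5,-28,46),(-38.5,28,46)])*k
for n in(8,7,4):
  r=least_squares(lambda p:(proj(c,toW(p,L[:n]))-P[:n]).ravel(),[.505,-.137,-1.44],loss='soft_l1',x_scale=[.01,.01,.1])
  print(r.x,np.degrees(r.x[2]),r.fun.reshape(-1,2).round(2).tolist())
```

```text
[ 0.50476221 -0.13734371 -1.42088165] -81.41052176363377 [[0.02, 0.6], [-0.24, 0.84], [-0.13, 0.05], [0.4, -0.04], [0.87, -0.28], [0.39, -0.47], [-1.15, 0.5], [-0.34, -0.43]]
[ 0.5046682  -0.13720176 -1.4182919 ] -81.26214025335808 [[0.03, 0.56], [-0.23, 0.73], [-0.12, 0.01], [0.41, -0.15], [0.66, -0.38], [0.18, -0.61], [-1.32, 0.46]]
[ 0.50459389 -0.13662285 -1.41663441] -81.16717294944048 [[-0.01, 0.31], [-0.23, 0.43], [-0.16, -0.25], [0.41, -0.46]]
```

```bash
cat >> fit.py <<'E'
def tool(yaw_deg,lean_deg): # yaw_deg: heading of printer/cassette x axis
    return R.from_euler('z',yaw_deg+180,degrees=True)*R.from_euler('x',180,degrees=True)*R.from_euler('y',-lean_deg,degrees=True)
def rel(pos,Rt,base=None):
    o=robot.get_obs(); p0,R0=base if base else (np.array(o['tool_pos']),R.from_euler('xyz',o['ee_rot']))
    s=R0.inv().apply(np.array(pos)-p0)/.1; w=(R0.inv()*Rt).as_rotvec()/(np.pi/2); return np.r_[s,w].round(3)
def inframe(c,yaw,v): a=np.radians(yaw); return np.array(c)+np.r_[M(a)@np.array(v[:2]),v[2]]
E
python3 - <<'E'
from fit import *
print(ray(cam('scene'),197,242,.014),ray(cam('side'),203,157,.014))
Rt=tool(-84.7,40); print('z axis',Rt.apply([0,0,1]),'x',Rt.apply([1,0,0]))
g=inframe([.5374,.1466,0],-84.7,[-.010,0,.032]); print('grasp',g)
pre=g-Rt.apply([0,0,.06]); print(pre,rel(pre,Rt)); print('pre->g',rel(g,Rt,(pre,Rt)))
E
```

```text
[0.53898752 0.15231682 0.014     ] [0.54581757 0.15040399 0.014     ]
z axis [ 0.05937467 -0.6400395  -0.76604444] x [-0.07075998  0.76276937 -0.64278761]
grasp [0.53647629 0.15655725 0.032     ]
[0.53291381 0.19495962 0.07796267] [ 2.678e+00  1.270e-01 -6.120e-01 -3.800e-02 -1.000e-03 -4.500e-02]
pre->g [-0.  -0.   0.6  0.   0.   0. ]
```

Emit:
{"method": "servo_tool", "body": {
  "plan": [
    [1, 0.05, -0.23, 0, 0, 0, 94],
    [1, 0.05, -0.23, 0, 0, 0, 94],
    [1, 0.05, -0.23, 0, 0, 0, 94],
    [1, 0.05, -0.23, 0, 0, 0, 94]
  ]
}}

```text
time: 1.65
tool_pos: [0.5251, 0.0431, 0.1542]
ee_rot: [-3.139, 0.695, 1.574]
wrist_force: [-0.1, -0.1, -0.4]
width: 0.0941
finger_force: 0.0
```

Emit:
{"method": "servo_tool", "body": {
  "plan": [
    [1, 0.05, -0.23, -0.038, 0, -0.045, 94],
    [1, 0.05, -0.23, -0.038, 0, -0.045, 94],
    [1, 0.05, -0.23, -0.038, 0, -0.045, 94],
    [1, 0.05, -0.23, -0.038, 0, -0.045, 94]
  ]
}}

```text
time: 1.98
tool_pos: [0.5303, 0.134, 0.1083]
ee_rot: [-3.14, 0.696, 1.665]
wrist_force: [-1.0, 0.2, -0.7]
width: 0.0942
finger_force: 0.0
```

Run:
```python
from fit import *
o=robot.get_obs(); print(o['tool_pos'],o['time'],o['joint_positions'])
Rt=tool(-84.7,40)
g=inframe([.5374,.1466,0],-84.7,[-.010,0,.032])
pre=g-Rt.apply([0,0,.06]); print(rel(pre,Rt))
```

```text
[0.53028078 0.13403414 0.10825318] 1.9833 [ 0.50518237  0.34210107  1.45713104 -0.62986336  1.64734373  0.46096242]
[ 0.658  0.084 -0.155  0.    -0.001  0.001]
```

Emit:
{"method": "servo_tool", "body": {
  "plan": [
    [0.66, 0.08, -0.16, 0, 0, 0, 94],
    [0.66, 0.08, -0.16, 0, 0, 0, 94],
    [0.66, 0.08, -0.16, 0, 0, 0, 94],
    [0.66, 0.08, -0.16, 0, 0, 0, 94],
    [0.66, 0.08, -0.16, 0, 0, 0, 94]
  ]
}}

```text
time: 2.4
tool_pos: [0.5335, 0.1924, 0.0811]
ee_rot: [3.138, 0.697, 1.659]
wrist_force: [0.1, -0.8, -0.1]
width: 0.0939
finger_force: 0.0
```

Run:
```python
from fit import *
o=robot.get_obs(); print(o['tool_pos'],o['ee_rot'],o['time'])
a=save('wrist','w2'); c=cam('wrist',o)
r=robot.find_in('cassette_center','wrist'); print(r[:2])
print('expected px',proj(c,[[.5374,.1466,.028]]))
i=a.astype(int)
m=((i.min(2)>140)|((i[:,:,2]>120)&(i[:,:,2]-i[:,:,0]>60))).astype(np.uint8)
n,l,s,ce=cv2.connectedComponentsWithStats(m)
for k in range(1,n):
    if s[k,4]>300:
        pts=np.argwhere(l==k)[:,::-1]
        w=np.array([ray(c,*q,.028)[:2] for q in pts]).astype(np.float32)
        print(s[k],cv2.minAreaRect(w*1000))
```

```text
[0.53352242 0.19236005 0.08113429] [3.13782781 0.69734483 1.65852629] 2.4
[{'extent': [254.7, 187.3, 61.4, 72.6], 'conf': 0.96}]
expected px [[257.00615559 206.60932953]]
[ 362   10   53   63 1052] ((586.8886108398438, 292.1122131347656), (29.070878982543945, 12.249554634094238), 82.9255142211914)
[ 396   15   56   53 1639] ((604.190185546875, 294.4977111816406), (20.51819610595703, 23.383708953857422), 1.0559630393981934)
[444  27  36  41 361] ((623.1437377929688, 294.2619323730469), (7.216844081878662, 18.915485382080078), 0.5124349594116211)
[ 172   46  122   19 1517] ((513.0211181640625, 280.8974914550781), (59.686283111572266, 8.636351585388184), 6.213222503662109)
[  136    76   275   200 24753] ((541.46240234375, 120.58430480957031), (298.880859375, 213.6728057861328), 80.81987762451172)
[462 103  37  33 418] ((665.175537109375, 255.0741729736328), (11.739740371704102, 24.007957458496094), 2.3303236961364746)
[  0 184  49  43 757] ((327.26708984375, 126.34037780761719), (112.45646667480469, 17.460926055908203), 34.53166961669922)
[286 309  25  25 354] ((688.6531982421875, -378.6209716796875), (55.95716094970703, 305.12261962890625), 11.721725463867188)
[137 317  57  16 473] ((348.7840576171875, -448.29351806640625), (206.59951782226562, 140.05709838867188), 76.87425231933594)
```

Run:
```python
from fit import *
c=cam('wrist'); p=[.5374,.1466,np.radians(-84.7)]
B=np.array([(x,y,z) for x in(-36,36) for y in(-25,25) for z in(0,28)]+[(-44,y,z) for y in(8,22) for z in(0,22)])*.001
q=proj(c,toW(p,B)); print('bbox c,size',(q.max(0)+q.min(0))/2,q.max(0)-q.min(0))
a=cv2.imread('pics/w2.png'); x0,y0,S=200,130,5; b=cv2.resize(a[y0:y0+115,x0:x0+115],None,fx=S,fy=S,interpolation=2)
for z in(0,28):
    L=np.array([(-36,-25,z),(-36,25,z),(36,25,z),(36,-25,z),(-36,-25,z)])*.001
    cv2.polylines(b,[((proj(c,toW(p,L))-[x0,y0]+.5)*S).astype(int)],False,(0,255,0) if z else (0,0,255),1)
cv2.imwrite('pics/v6.png',b)
```

```text
bbox c,size [257.25009628 187.79061962] [63.38108293 77.12560552]
```

View pics/v6.png

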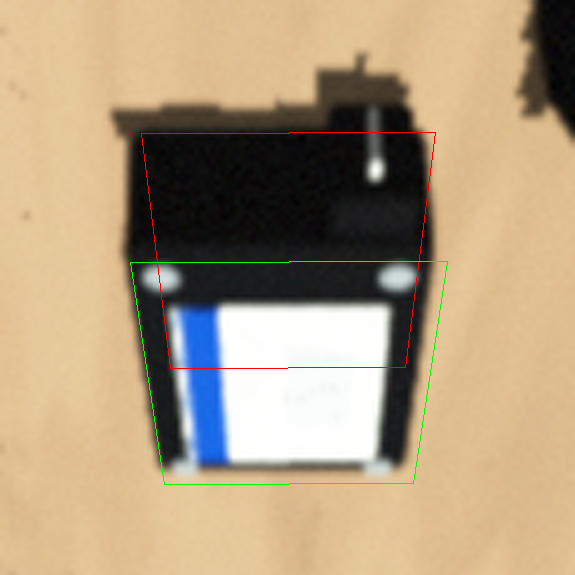

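Run:
```python
from fit import *
c=cam('wrist')
d=np.array([ray(c,x/5+200-.5,y/5+130-.5,.028) for x,y in[(161,278),(397,277),(377,468),(183,468)]])
print(d.round(4),d.mean(0)); ax=(d[2]+d[3]-d[0]-d[1]);print(np.degrees(np.arctan2(ax[1],ax[0])),np.linalg.norm(ax)/2)
ay=d[1]-d[0]+d[2]-d[3];print(np.degrees(np.arctan2(ay[1],ay[0])),np.linalg.norm(ay)/2)
cen=d.mean(0);cen[2]=0
Rt=tool(-84.7,40)
g=inframe(cen,-84.7,[-.010,0,.032]); print(g,rel(g,Rt))
```

```text
[[0.5141 0.1766 0.028 ]
 [0.5517 0.1802 0.028 ]
 [0.5575 0.1187 0.028 ]
 [0.5194 0.1154 0.028 ]] [0.53565203 0.14772317 0.028     ]
-84.83699389528968 0.0616383329925305
5.175691681331126 0.03800597003078188
[0.53472832 0.15768041 0.032     ] [ 0.048 -0.018  0.6    0.    -0.001 -0.002]
```

Emit:
{"method": "servo_tool", "body": {
  "plan": [
    [0.05, -0.02, 0.2, 0, 0, 0, 94],
    [0.05, -0.02, 0.4, 0, 0, 0, 94],
    [0.05, -0.02, 0.52, 0, 0, 0, 94],
    [0.05, -0.02, 0.6, 0, 0, 0, 94],
    [0.05, -0.02, 0.6, 0, 0, 0, 94],
    [0.05, -0.02, 0.6, 0, 0, 0, 94],
    [0.05, -0.02, 0.6, 0, 0, 0, 40],
    [0.05, -0.02, 0.6, 0, 0, 0, 40],
    [0.05, -0.02, 0.6, 0, 0, 0, 40],
    [0.05, -0.02, 0.6, 0, 0, 0, 40],
    [0.05, -0.02, 0.6, 0, 0, 0, 40],
    [0.05, -0.02, 0.6, 0, 0, 0, 40]
  ]
}}

```text
time: 3.5
tool_pos: [0.5337, 0.1597, 0.0301]
ee_rot: [3.141, 0.697, 1.663]
wrist_force: [0.6, 0.4, 0.5]
width: 0.0573
finger_force: 0.0
```

Emit:
{"method": "servo_tool", "body": {
  "plan": [
    [-0.01, 0, -0.012, 0, 0, 0, 60],
    [-0.01, 0, -0.012, 0, 0, 0, 60],
    [-0.01, 0, -0.012, 0, 0, 0, 60],
    [-0.01, 0, -0.012, 0, 0, 0, 40],
    [-0.01, 0, -0.012, 0, 0, 0, 40],
    [-0.01, 0, -0.012, 0, 0, 0, 40],
    [-0.01, 0, -0.012, 0, 0, 0, 40],
    [-0.01, 0, -0.012, 0, 0, 0, 40],
    [-0.01, 0, -0.012, 0, 0, 0, 40]
  ]
}}

```text
time: 4.25
tool_pos: [0.5337, 0.1595, 0.0316]
ee_rot: [3.141, 0.697, 1.663]
wrist_force: [1.4, 0.1, -0.6]
width: 0.0495
finger_force: 30.0
```

Emit:
{"method": "servo_tool", "body": {
  "plan": [
    [-0.1, 0, -0.12, 0, 0, 0, 40],
    [-0.77, 0, -0.92, 0, 0, 0, 40],
    [-0.77, 0, -0.92, 0, 0, 0, 40],
    [-0.77, 0, -0.92, 0, 0, 0, 40],
    [-0.77, 0, -0.92, 0, 0, 0, 40],
    [-0.77, 0, -0.92, 0, 0, 0, 40]
  ]
}}

```text
time: 4.75
tool_pos: [0.5341, 0.1601, 0.1538]
ee_rot: [3.136, 0.695, 1.659]
wrist_force: [0.1, 0.1, -1.6]
width: 0.0497
finger_force: 30.0
```

Run:
```python
from fit import *
o=robot.get_obs(); print(o['tool_pos'],o['ee_rot'],o['time'],o['finger_force'],o['wrist_force'])
a=save('wrist','w3')[:,:,::-1]; cv2.imwrite('pics/v7.png',cv2.resize(a[170:320,170:340],None,fx=4,fy=4,interpolation=2))
```

```text
[0.5341418  0.16012242 0.15379676] [3.13574071 0.69480922 1.6594489 ] 4.75 29.999784529209137 [ 0.13406024  0.05470018 -1.61799257]
```

View pics/v7.png

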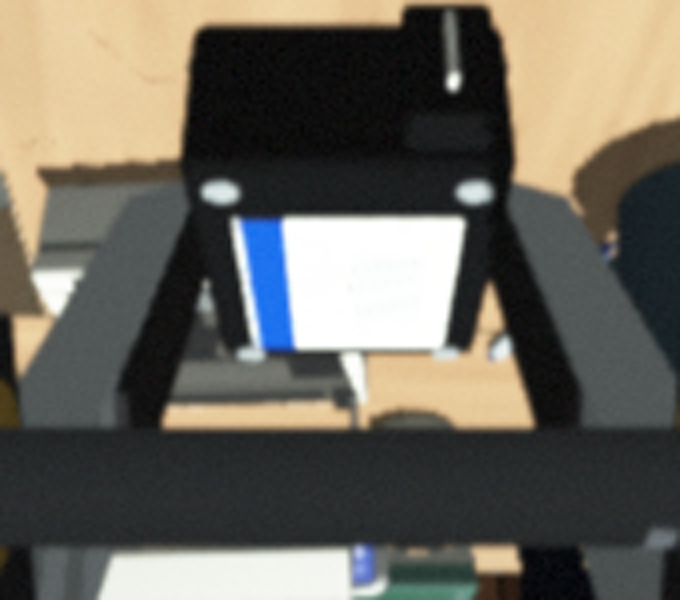

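Run:
```python
from fit import *
o=robot.get_obs(); c=cam('wrist',o)
P=np.array([(221,191),(475,191),(447,353),(250,353)])/4+170-.5
L=np.array([(-31,-19,14),(-31,19,14),(31,19,14),(31,-19,14)])*.001
Rt=R.from_euler('xyz',o['ee_rot']);t=np.array(o['tool_pos'])
nom=inframe([0,0,0],-84.7,[.010,0,-.018])+t
def f(p,full=True):
    Rc=R.from_euler('ZYX',[p[3],p[4],p[5]] if full else [p[3],0,0]); W=Rc.apply(L)+p[:3]; return (proj(c,W)-P).ravel()
for full in(True,False):
    r=least_squares(f,[*nom,np.radians(-84.7),0,0],x_scale=[.01]*3+[.1]*3,kwargs=dict(full=full))
    v=r.x[:3]-t; print('world off',v.round(4),'cass frame',np.r_[M(np.radians(-84.7)).T@v[:2],v[2]].round(4),'ypr',np.degrees(r.x[3:]).round(2),r.fun.round(2))
```

```text
world off [ 0.0004 -0.0123 -0.0179] cass frame [ 0.0123 -0.0008 -0.0179] ypr [-8.46e+01  1.30e-01  2.00e-02] [-0.16 -0.01  0.16 -0.02 -0.31  0.02  0.31  0.01]
world off [ 0.0004 -0.0125 -0.018 ] cass frame [ 0.0125 -0.0008 -0.018 ] ypr [-84.6   0.    0. ] [-0.1  -0.06  0.11 -0.08 -0.33  0.09  0.33  0.09]
```

```bash
cat > tgt.py <<'E'
from fit import *
Rt=tool(-81.4,40)
def seat(dx=0,dz=0,dy=0): return inframe([.5047,-.1372,.05],-81.4,[-.0123+dx,.0008+dy,.018+dz])
E
python3 - <<'E'
from tgt import *
w1=seat(-.07,.06); w2=seat(0,.016)
print(w1,w2,rel(w1,Rt),rel(w2,Rt,(w1,Rt)))
E
```

```text
[ 0.49318425 -0.05570572  0.128     ] [ 0.50365172 -0.12491867  0.084     ] [-1.466e+00 -5.970e-01  1.532e+00 -2.300e-02 -1.000e-03 -2.800e-02] [-0.253 -0.     0.787  0.     0.     0.   ]
```

Emit:
{"method": "servo_tool", "body": {
  "plan": [
    [-0.74, -0.3, 0.77, -0.023, 0, -0.028, 40],
    [-0.74, -0.3, 0.77, -0.023, 0, -0.028, 40],
    [-0.74, -0.3, 0.77, -0.023, 0, -0.028, 40],
    [-0.74, -0.3, 0.77, -0.023, 0, -0.028, 40],
    [-0.74, -0.3, 0.77, -0.023, 0, -0.028, 40]
  ]
}}

```text
time: 5.22
tool_pos: [0.5115, 0.0495, 0.1375]
ee_rot: [-3.135, 0.698, 1.723]
wrist_force: [-0.3, -0.5, -1.3]
width: 0.0498
finger_force: 30.0
```

Run:
```python
from tgt import *
print(robot.get_obs()['time'],rel(seat(-.07,.06),Rt))
```

```text
5.2167 [-0.714 -0.335  0.726 -0.004 -0.     0.001]
```

Emit:
{"method": "servo_tool", "body": {
  "plan": [
    [-0.72, -0.33, 0.74, 0, 0, 0, 40],
    [-0.72, -0.33, 0.74, 0, 0, 0, 40],
    [-0.72, -0.33, 0.74, 0, 0, 0, 40],
    [-0.72, -0.33, 0.74, 0, 0, 0, 40],
    [-0.72, -0.33, 0.74, 0, 0, 0, 40],
    [-0.72, -0.33, 0.74, 0, 0, 0, 40],
    [-0.72, -0.33, 0.74, 0, 0, 0, 40]
  ]
}}

```text
time: 5.8
tool_pos: [0.4969, -0.054, 0.1293]
ee_rot: [-3.141, 0.697, 1.722]
wrist_force: [-0.4, -0.2, -0.3]
width: 0.05
finger_force: 30.0
```

Run:
```python
from tgt import *
o=robot.get_obs();print(o['time'],o['qvel'].__class__,np.abs(o['qvel']).max(),rel(seat(-.07,.06),Rt),rel(seat(0,.016),Rt))
```

```text
5.8 <class 'numpy.ndarray'> 0.0034732504452101246 [ 0.    -0.039  0.017  0.    -0.001  0.001] [-0.254 -0.04   0.804  0.    -0.001  0.001]
```

Emit:
{"method": "servo_tool", "body": {
  "plan": [
    [-0.08, -0.02, 0.25, 0, 0, 0, 40],
    [-0.16, -0.04, 0.5, 0, 0, 0, 40],
    [-0.22, -0.04, 0.7, 0, 0, 0, 40],
    [-0.25, -0.04, 0.8, 0, 0, 0, 40],
    [-0.25, -0.04, 0.8, 0, 0, 0, 40],
    [-0.25, -0.04, 0.8, 0, 0, 0, 40],
    [-0.25, -0.04, 0.8, 0, 0, 0, 40]
  ]
}}

```text
time: 6.38
tool_pos: [0.5036, -0.1248, 0.085]
ee_rot: [3.14, 0.697, 1.72]
wrist_force: [0.0, 0.6, -0.3]
width: 0.0497
finger_force: 30.0
```

Run:
```python
from tgt import *
o=robot.get_obs();print(o['time'],o['wrist_force'],np.abs(o['qvel']).max(),rel(seat(0,.016),Rt))
a=cv2.imread('pics/w1.png'); a=save('wrist','w4')[:,:,::-1]; c=cam('wrist',o)
# overlay: deck outline, bay, notch
x0,y0,S=150,100,3; b=cv2.resize(a[y0:y0+200,x0:x0+210],None,fx=S,fy=S,interpolation=2)
p=[.5047,-.1372,np.radians(-81.4)]
def dr(L,col):
    q=((proj(c,toW(p,np.array(L)*.001))-[x0,y0]+.5)*S).astype(int); cv2.polylines(b,[q],False,col,1)
dr([(-75,-62,46),(-75,62,46),(75,62,46)],(0,0,255))
for z,col in((46,(0,255,0)),):
    dr([(-38.5,-28,z),(-38.5,28,z),(38.5,28,z),(38.5,-28,z),(-38.5,-28,z)],col); dr([(-38.5,5,z),(-52,5,z),(-52,25,z),(-38.5,25,z)],(0,255,255))
cv2.imwrite('pics/v8.png',b)
```

```text
6.3833 [ 0.00078396  0.57394079 -0.32507921] 0.009086378320923 [ 0.006  0.     0.009  0.001 -0.    -0.   ]
```

View pics/v8.png

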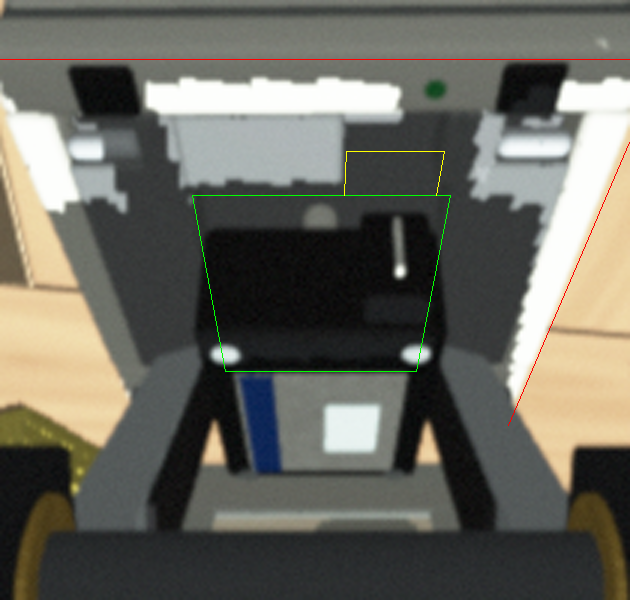

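Run:
```python
from tgt import *
def loc(w): return M(np.radians(-81.4)).T@(w[:2]-np.array([.5047,-.1372]))*1000
c=cam('wrist'); print('now dot top',loc(ray(c,320/3+149.5,204/3+99.5,.036)),'c',loc(ray(c,320/3+149.5,216/3+99.5,.036)))
K=c[0]; print('det L,R', [loc(ray(c,u/3+149.5,v/3+99.5,.046)) for u,v in((70,66),(138,66),(500,64),(567,64))])
# w1 pose
p=robot.camera_params('wrist'); T=np.eye(4);T[:3,:3]=R.from_euler('xyz',[-3.1389602,.69622195,1.57441572]).as_matrix();T[:3,3]=[.51989074,-.049096,.20158104]
W=np.linalg.inv(T@np.array(p['tool_from_camera']));c1=(K,W[:3,:3],W[:3,3])
print('w1 dots',[loc(ray(c1,u/7+204.5,v/7+104.5,.036)) for u,v in((264,250),(264,224),(302,390))])
print('w1 det',[loc(ray(c1,u/4+159.5,v/4+74.5,.046)) for u,v in((125,153),(164,150),(425,115),(466,112))])
```

```text
now dot top [-24.11322093  -0.22251386] c [-19.70446704  -0.22251462]
det L,R [array([-73.50425581, -45.66365081]), array([-73.5071553 , -33.30844474]), array([-73.97685753,  32.43331739]), array([-73.97976545,  44.59494584])]
w1 dots [array([-17.39786867,  -0.7592273 ]), array([-23.28259831,   0.37628518]), array([18.61746628, -0.40046467])]
w1 det [array([-72.53670604, -44.8237113 ]), array([-71.96637336, -34.37855497]), array([-72.69277382,  34.57029917]), array([-72.06789138,  44.94373092])]
```

Emit:
{"method": "servo_tool", "body": {
  "plan": [
    [0.02, -0.005, 0.025, 0, 0, 0, 40],
    [0.04, -0.005, 0.05, 0, 0, 0, 40],
    [0.06, -0.005, 0.07, 0, 0, 0, 40],
    [0.075, -0.005, 0.09, 0, 0, 0, 40],
    [0.09, -0.005, 0.107, 0, 0, 0, 40],
    [0.09, -0.005, 0.107, 0, 0, 0, 40],
    [0.09, -0.005, 0.107, 0, 0, 0, 40]
  ]
}}

```text
time: 7.02
tool_pos: [0.502, -0.1259, 0.07]
ee_rot: [-3.141, 0.697, 1.721]
wrist_force: [0.0, -0.2, -1.0]
width: 0.0496
finger_force: 30.0
```

Run:
```python
from tgt import *
o=robot.get_obs();print(o['tool_pos'],o['wrist_force'],o['wrist_torque'],rel(seat(0,0),Rt))
```

```text
[ 0.50204538 -0.12590245  0.07004324] [ 0.0033384  -0.18751192 -1.02229779] [0.3860702  0.03944599 0.06902927] [ 0.019  0.017  0.011 -0.001 -0.    -0.   ]
```

Emit:
{"method": "servo_tool", "body": {
  "plan": [
    [0.009, 0.005, 0.01, 0, 0, 0, 40],
    [0.015, 0.005, 0.018, 0, 0, 0, 40],
    [0.02, 0.005, 0.023, 0, 0, 0, 40],
    [0.02, 0.005, 0.023, 0, 0, 0, 40],
    [0.02, 0.005, 0.023, 0, 0, 0, 40]
  ]
}}

```text
time: 7.43
tool_pos: [0.5028, -0.1258, 0.0675]
ee_rot: [3.141, 0.698, 1.72]
wrist_force: [0.3, -1.1, 0.0]
width: 0.0498
finger_force: 30.0
```

Emit:
{"method": "servo_tool", "body": {
  "plan": [
    [0.006, 0, 0.008, 0, 0, 0, 40],
    [0.01, 0, 0.012, 0, 0, 0, 40],
    [0.01, 0, 0.012, 0, 0, 0, 40]
  ]
}}

```text
time: 7.68
tool_pos: [0.5029, -0.1259, 0.0675]
ee_rot: [3.141, 0.699, 1.719]
wrist_force: [-4.4, 3.5, 7.2]
width: 0.0497
finger_force: 30.0
```

Emit:
{"method": "servo_tool", "body": {
  "plan": [
    [0, 0, 0, 0, 0, 0, 66],
    [0, 0, 0, 0, 0, 0, 66],
    [0, 0, 0, 0, 0, 0, 66],
    [0, 0, 0, 0, 0, 0, 66],
    [0, 0, -0.2, 0, 0, 0, 66],
    [0, 0, -0.5, 0, 0, 0, 66],
    [0, 0, -0.9, 0, 0, 0, 66],
    [0, 0, -0.9, 0, 0, 0, 66],
    [0, 0, -0.9, 0, 0, 0, 66],
    [0, 0, -0.9, 0, 0, 0, 66]
  ]
}}

```text
time: 8.52
tool_pos: [0.4938, -0.0686, 0.134]
ee_rot: [-3.14, 0.697, 1.721]
wrist_force: [-0.5, -0.1, -0.4]
width: 0.0658
finger_force: 0.0
```

Run:
```python
from tgt import *
o=robot.get_obs();print(o['tool_pos'],o['time'])
a=save('wrist','w5')[:,:,::-1]; c=cam('wrist',o)
x0,y0,S=140,60,3; b=cv2.resize(a[y0:y0+200,x0:x0+230],None,fx=S,fy=S,interpolation=2)
p=[.5047,-.1372,np.radians(-81.4)]
def dr(L,col):
    q=((proj(c,toW(p,np.array(L)*.001))-[x0,y0]+.5)*S).astype(int); cv2.polylines(b,[q],False,col,1)
dr([(-36,-25,64),(-36,25,64),(36,25,64),(36,-25,64),(-36,-25,64)],(0,255,0)); dr([(-36,-25,46),(-36,25,46)],(0,255,0));dr([(-75,-62,46),(-75,62,46)],(0,0,255))
cv2.imwrite('pics/v9.png',b)
```

```text
[ 0.49381552 -0.06862275  0.13400657] 8.5167
```

View pics/v9.png

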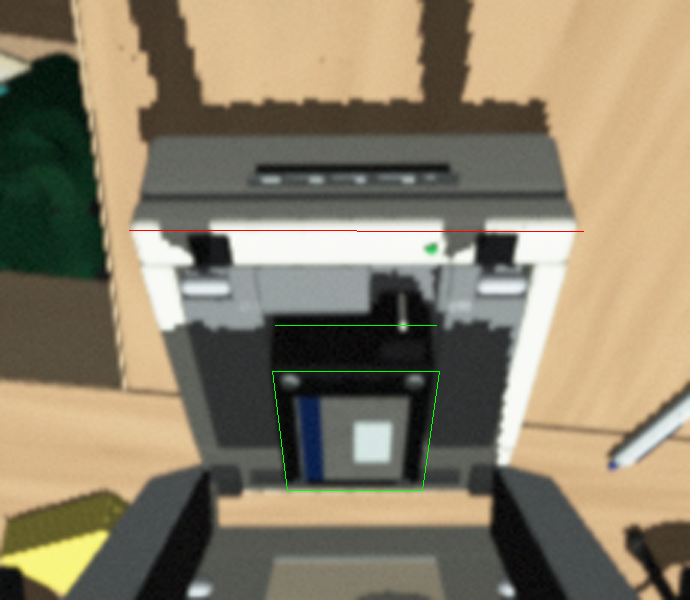

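```bash
cat >> tgt.py <<'E'
RP=tool(-81.4,-15)
def press(th,gap=0,back=0): # TCP so that tip centre is `gap` above thumb point at cover angle th
    u=np.array([-.104+back,.024]); x=.058+np.cos(th)*u[0]+np.sin(th)*u[1]; z=.046-np.sin(th)*u[0]+np.cos(th)*u[1]
    n=np.array([np.sin(th),np.cos(th)])*gap
    T=inframe([.5047,-.1372,0],-81.4,[x+n[0],-.0005,z+n[1]]); return T-RP.apply([0,0,.017])
E
python3 - <<'E'
from tgt import *
o=robot.get_obs(); p=np.array(o['tool_pos']); Rn=R.from_euler('xyz',o['ee_rot'])
up=p+[0,0,.11]; print(rel(up,Rn))
s=press(.9,.04); print(s,rel(s,RP,(up,Rn)))
print('z axis',RP.apply([0,0,1]))
prev=s
for th in(.9,.7,.5,.3,.15,.05,0): print(th,rel(press(th),RP,(s,RP)), press(th).round(4))
E
```

```text
[-0.706 -0.003 -0.843  0.     0.     0.   ]
[ 0.51136618 -0.18462177  0.18366978] [-0.514  0.009  1.208 -0.002  0.611 -0.   ]
z axis [-0.03870259  0.25590898 -0.96592583]
0.9 [ 0.238 -0.     0.321  0.     0.     0.   ] [ 0.5067 -0.1536  0.1588]
0.7 [0.386 0.    0.475 0.    0.    0.   ] [ 0.504  -0.1356  0.1478]
0.5 [ 0.5   -0.     0.655  0.     0.     0.   ] [ 0.5016 -0.1201  0.1333]
0.3 [0.576 0.    0.854 0.    0.    0.   ] [ 0.4997 -0.1077  0.1161]
0.15 [ 0.606 -0.     1.011  0.     0.     0.   ] [ 0.4987 -0.1008  0.1017]
0.05 [0.613 0.    1.118 0.    0.    0.   ] [ 0.4982 -0.0975  0.0916]
0 [ 0.613 -0.     1.171  0.     0.     0.   ] [ 0.498  -0.0961  0.0864]
```

Emit:
{"method": "servo_tool", "body": {
  "plan": [
    [-0.35, 0, -0.42, 0, 0, 0, 30],
    [-0.71, 0, -0.84, 0, 0, 0, 0],
    [-0.71, 0, -0.84, 0, 0, 0, 0],
    [-0.71, 0, -0.84, 0, 0, 0, 0],
    [-0.71, 0, -0.84, 0, 0, 0, 0]
  ]
}}

```text
time: 8.98
tool_pos: [0.4944, -0.0697, 0.245]
ee_rot: [3.14, 0.697, 1.718]
wrist_force: [-0.1, -0.5, -0.1]
width: 0.0367
finger_force: 0.0
```

Emit:
{"method": "servo_tool", "body": {
  "plan": [
    [-0.1, 0, 0.1, 0, 0.611, 0, 0],
    [-0.2, 0, 0.2, 0, 0.611, 0, 0],
    [-0.4, 0, 0.4, 0, 0.611, 0, 0],
    [-0.5, 0, 0.7, 0, 0.611, 0, 0],
    [-0.5, 0, 0.9, 0, 0.611, 0, 0],
    [-0.5, 0, 0.9, 0, 0.611, 0, 0],
    [-0.5, 0, 0.9, 0, 0.611, 0, 0],
    [-0.5, 0, 0.9, 0, 0.611, 0, 0],
    [-0.5, 0, 0.9, 0, 0.611, 0, 0],
    [-0.5, 0, 0.9, 0, 0.611, 0, 0],
    [-0.5, 0, 0.9, 0, 0.611, 0, 0]
  ]
}}

```text
time: 9.9
tool_pos: [0.5078, -0.1634, 0.2061]
ee_rot: [-3.139, -0.263, 1.719]
wrist_force: [-0.0, -0.6, -0.2]
width: 0.0003
finger_force: 0.0
```

Run:
```python
from tgt import *
o=robot.get_obs(); print(o['time'],o['joint_positions'])
for th,g in((.9,.02),(.9,0),(.7,0),(.5,0)): print(th,g,rel(press(th,g),RP))
```

```text
9.9 [-0.54364695  0.15641376  1.34916965  0.20529404  1.80369928 -0.66196302]
0.9 0.02 [-0.147  0.005  0.321 -0.002 -0.001 -0.001]
0.9 0 [-0.028  0.005  0.482 -0.002 -0.001 -0.001]
0.7 0 [ 0.12   0.005  0.636 -0.002 -0.001 -0.001]
0.5 0 [ 0.234  0.006  0.816 -0.002 -0.001 -0.001]
```

Emit:
{"method": "servo_tool", "body": {
  "plan": [
    [-0.1, 0.005, 0.16, 0, 0, 0, 0],
    [-0.147, 0.005, 0.32, 0, 0, 0, 0],
    [-0.09, 0.005, 0.4, 0, 0, 0, 0],
    [-0.03, 0.005, 0.48, 0, 0, 0, 0],
    [0.05, 0.005, 0.56, 0, 0, 0, 0],
    [0.12, 0.005, 0.636, 0, 0, 0, 0],
    [0.18, 0.005, 0.725, 0, 0, 0, 0],
    [0.234, 0.005, 0.816, 0, 0, 0, 0],
    [0.234, 0.005, 0.816, 0, 0, 0, 0]
  ]
}}

```text
time: 10.65
tool_pos: [0.5014, -0.1185, 0.1337]
ee_rot: [-3.14, -0.264, 1.722]
wrist_force: [-0.5, -0.0, 0.1]
width: 0.0003
finger_force: 0.0
```

Run:
```python
from tgt import *
o=robot.get_obs(); print(o['wrist_force'],o['time'])
for th in (.5,.4,.3,.2,.1,.0,-.03,-.06): print(th,rel(press(th),RP))
```

```text
[-0.48346698 -0.026545    0.13286714] 10.65
0.5 [-0.016 -0.001 -0.001 -0.001 -0.002  0.   ]
0.4 [ 0.026 -0.     0.097 -0.001 -0.002  0.   ]
0.3 [ 0.059 -0.     0.198 -0.001 -0.002  0.   ]
0.2 [ 0.082  0.     0.303 -0.001 -0.002  0.   ]
0.1 [ 0.094  0.     0.409 -0.001 -0.002  0.   ]
0.0 [ 0.095  0.001  0.515 -0.001 -0.002  0.   ]
-0.03 [ 0.093  0.001  0.547 -0.001 -0.002  0.   ]
-0.06 [ 0.091  0.001  0.579 -0.001 -0.002  0.   ]
```

Run:
```python
from tgt import *
def box(th,c):
    P=[]
    for x in(-118,-0):
      for y in(-58,58):
        for z in(0,24):
          P.append((.058+(np.cos(th)*x+np.sin(th)*z)/1e3,y/1e3,.046+(-np.sin(th)*x+np.cos(th)*z)/1e3))
    q=proj(c,toW([.5047,-.1372,np.radians(-81.4)],P)); return np.r_[(q.max(0)+q.min(0))/2,q.max(0)-q.min(0)].round()
for n in('scene','side'):
    save(n,n+'1'); print(n,[(r['extent'],r['conf']) for r in robot.find_in('cover',n)[:2]])
    for th in(.9,.5,0): print(th,box(th,cam(n)))
```

```text
scene [([272.8, 187.9, 50.4, 20.9], 0.66)]
0.9 [276. 182.  46.  32.]
0.5 [273. 189.  50.  20.]
0 [271. 198.  50.  30.]
side [([273.2, 213.4, 59.6, 49.0], 0.88)]
0.9 [279. 208.  53.  66.]
0.5 [273. 207.  61.  64.]
0 [269. 211.  61.  57.]
```

Scene detection matches the cover at about 0.5 rad, so it follows the tool. Continue to shut.

Emit:
{"method": "servo_tool", "body": {
  "plan": [
    [0.026, 0, 0.097, 0, 0, 0, 0],
    [0.059, 0, 0.198, 0, 0, 0, 0],
    [0.08, 0, 0.303, 0, 0, 0, 0],
    [0.094, 0, 0.4, 0, 0, 0, 0],
    [0.095, 0, 0.44, 0, 0, 0, 0],
    [0.095, 0, 0.48, 0, 0, 0, 0],
    [0.095, 0, 0.51, 0, 0, 0, 0],
    [0.095, 0, 0.52, 0, 0, 0, 0]
  ]
}}

```text
time: 11.52
tool_pos: [0.4986, -0.098, 0.0881]
ee_rot: [-3.141, -0.263, 1.721]
wrist_force: [-2.4, -1.1, 13.3]
width: 0.0009
finger_force: 6.9
```

Emit:
{"method": "servo_tool", "body": {
  "plan": [
    [0, 0, 0.01, 0, 0, 0, 0],
    [0, 0, 0.02, 0, 0, 0, 0],
    [0, 0, 0.03, 0, 0, 0, 0],
    [0, 0, 0.03, 0, 0, 0, 0]
  ]
}}

```text
time: 11.85
tool_pos: [0.4988, -0.098, 0.0879]
ee_rot: [3.141, -0.261, 1.721]
wrist_force: [-5.5, -1.0, 17.9]
width: 0.0007
finger_force: 8.8
```

Emit:
{"method": "servo_tool", "body": {
  "plan": [
    [0, 0, 0.02, 0, 0, 0, 0],
    [0, 0, 0.04, 0, 0, 0, 0],
    [0, 0, 0.05, 0, 0, 0, 0],
    [0, 0, 0.05, 0, 0, 0, 0]
  ]
}}

```text
time: 12.18
tool_pos: [0.499, -0.0979, 0.0874]
ee_rot: [3.14, -0.259, 1.722]
wrist_force: [-12.5, -2.3, 35.5]
width: 0.0003
finger_force: 17.2
```

Firm stop at 35 N; back off and check.

Emit:
{"method": "servo_tool", "body": {
  "plan": [
    [0, 0, -0.05, 0, 0, 0, 0],
    [0, 0, -0.2, 0, 0, 0, 0],
    [0, 0, -0.5, 0, 0, 0, 0],
    [0, 0, -0.9, 0, 0, 0, 0],
    [0, 0, -0.9, 0, 0, 0, 0],
    [0, 0, -0.9, 0, 0, 0, 0],
    [0, 0, -0.9, 0, 0, 0, 0],
    [0, 0, -0.9, 0, 0, 0, 0],
    [0, 0, -0.9, 0, 0, 0, 0]
  ]
}}

```text
time: 12.93
tool_pos: [0.5012, -0.1186, 0.1644]
ee_rot: [-3.138, -0.265, 1.72]
wrist_force: [0.1, -0.1, -0.1]
width: 0.0004
finger_force: 0.0
```

Run:
```python
from tgt import *
o=robot.get_obs(); print(o['tool_pos'],o['wrist_force'],o['time'])
a=save('scene','s2');b=save('side','d2')
print([(r['extent'],r['conf']) for n in('scene','side') for r in robot.find_in('cover',n)[:1]])
v=np.hstack([cv2.resize(i[y:y+110,x:x+110],(400,400),interpolation=2) for i,x,y in((a,220,140),(b,215,155))])
cv2.imwrite('pics/v10.png',v[:,:,::-1])
```

```text
[ 0.50122146 -0.11863067  0.16440726] [ 0.13488829 -0.07841935 -0.1108521 ] 12.9333
[([270.6, 198.8, 49.5, 28.3], 0.61), ([269.1, 213.0, 62.6, 49.8], 0.94)]
```

View pics/v10.png

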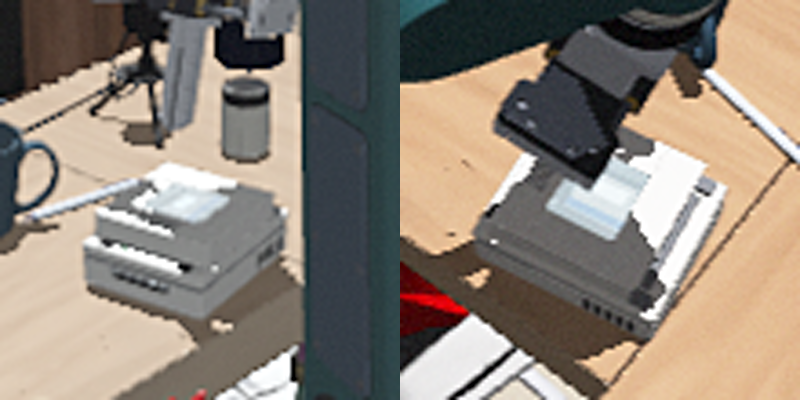

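The picture shows the cover lying flat and shut on the printer (scene crop about (185,225)), with the tool clear above it. It has stayed shut since I let go, and the jar and mug have not moved.

```bash
python3 -c "
from bench import robot; print(robot.close_job())"
```

```text
the job is handed in; nothing more can be done
None
```

The cassette is in the bay, flat and fully down with its nose in the notch. The cover is pressed shut and stayed shut after I let go. I handed the job in at about 13 s and got no verdict back. The mug and jar look unmoved; I didn't check the mouse and note block at the end, but the arm didn't go near them.

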